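# Pin a shelf brace and clip its cover home

## Robot

A 6-joint arm with a two-finger parallel gripper is mounted at the origin on the work surface. World frame = base frame: x ahead of the robot, y to its left, z up, the work surface at z = 0. Lengths are in mm, angles in rad, forces in N, time in s.
With the tool pointing down it reaches from about 275 to 750 mm from the base axis. Payload 10.2 kg.
Tool frame: the origin (TCP) lies at the very end of the fingers, on their centre line; the grasp point (between the pads) lies 19 mm behind it (ctrl.hold_point_z is the distance from the TCP to the grasp point, in mm); z points along the fingers, y is the direction in which the jaws open and shut (so a half turn about z gives the same grasp; the last joint's range is limited). The gripper opens to 85 mm and grips with 20 to 120 N. Pads are 22 mm wide; open, the fingers measure 114 mm over their backs; the gripper's body (76 mm by 85 mm) begins 54 mm behind the grasp point. The pads swing forward as they close: fully open they stand 13 mm farther back than shut.
Start: joints at [-1.499, 0.313, 1.498, -0, 1.331, -0.223], TCP at [152.525, -502.362, 231.294] pointing down, gripper open.
Joint ranges: [-2.94, 2.94], [-0.97, 2.17], [0.19, 2.56], [-1.23, 4.37], [0.02, 3.11], [-2.88, 2.88]. Speed limits (rad/s): [2.39, 2.39, 3.01, 3.14, 3.14, 3.14].

## Interface

Orientations are given as a unit quaternion [w, x, y, z].
In Python, from rig import readout, cams, workorder, spotter, ctrl gives the robot as it stands.
- The arm moves only by the tool step_arm, never from a script. Its argument "plan" is text: rows parted by semicolons, each of 5 numbers parted by spaces: the shift along the tool's x, y, z in cm, then the turn about the tool's z in degrees, then the opening in per cent of the stroke, from 0 (shut) to 100 (fully open). In form: x y z twist gripper; .... A call has 1 to 10 rows; each row is the pose to reach, as a shift and turn from the pose commanded when the call began, along the tool's axes at that moment; what a row does not reach only later rows make up. A row lasts 1/10 s, in which the tool goes at most 50 mm and 8.59 degrees, less where a joint would pass 70% of its speed; a pose out of reach is approached as far as the arm can. A call with a gripper value outside its range is refused whole. The fingers move at their own pace and stop on an object; "grip_force" is the grip in N (left out, the last holds). Time passes only in rows, so rows that repeat a pose let the fingers close. It gives the time, the measured TCP pose, the force and the opening at its end, in the units of the state.
- readout.sense(): the state, without advancing time (a new reading comes with each control period).
- cams.capture(name): name is "scene" or "top"; returns (picture, depth): 384x512x3 uint8, red, green, blue; 384x512 float32, mm along the optical axis (not along the pixel's ray), 0 where there is no reading.
- cams.camera_info(name): a dict with "vfov" (degrees; the focal length in pixels is half the picture's height over the tangent of half this angle, whatever the lens; pixels are square), "cx", "cy" (the principal point, pixels), "rvec" (rotation vector, rad) and "tvec" (3), from world to camera coordinates, as OpenCV has them. Camera axes: x right, y down, z forward; pixel columns grow to the right and rows downward; lengths in mm; the calibration is good to about 2 mm. A picture is of the moment at which its call begins. camera_info takes no time and is no camera call.
- workorder.finish_job(): hands the job in, once; it reports no verdict.
Trained networks look in the newest picture that a camera, given by its name, has taken for a name from the list of things; names that differ only in an ending like _2 or _b are one class to them, and where a whole thing is asked for, a point or a joint stands for the part that bears it (a point fixed in the world has none). Each returns a list of dicts, best first, with "conf" (0 to 1); they miss things now and then, are a little off and sometimes report something else, mostly with a low value. They report only what shows in the picture. A call takes as long as a camera call. They do not tell look-alikes from the thing itself.
- spotter.regions_of(camera, target): "pixels" (384x512 bool, what is visible of it) and "extent" ([centre column, centre row, width, height] in pixels, round what is visible of it).
The state is a dict: "time_s": time; "joints": joint angles; "dq": joint speeds; "tau": joint torques, N m; "eef_pos": TCP position; "ee_rot": TCP orientation; "force": force on the tool from outside, world axes, zero at the start; "wrist_torque": the same for the moment, N m; "grip_width": opening from 0.0 (shut) to 1.0 (fully open).
Only numpy, scipy, OpenCV 4.12 (cv2) and the standard library are available. Lean on these libraries where they do the work, as an engineer would, in place of code of your own. Each camera call takes 0.05 s, during which the arm holds its last target. There are 200 camera calls.

## Task

Take the red-headed pin out of its wooden stand and push it straight down through the white bracket, the yellow brace and the fork until its head sits fully home. Then set the blue clip cover over the pin head onto the white bracket, press it down until it snaps fully home, level, and finish while still holding it down with a steady push of about 10 N; do not let go. Leave the other things on the bench where they are.

Things in the scene. Friction and masses are not known exactly. Their poses are not given: they have to be found in the camera images.
- joint: Fixed brace joint on a grey shelf upright clamped flat on the bench. Origin on the bench, under the hole axis, z up; y along the upright (44 wide, 320 long, 30 high), +x along the yellow brace (32 wide, top at z 50, ends at x 170). Stack round the hole: fork plate z 30-40, yellow lug 40-50, steel fork plate 50-56, white bracket block 56-78, 42 (x) by 50 (y).
- hole_top (a point): Centre of the hole's mouth on the white block's flat top (joint z 78); turns with the joint. Vertical round hole, 15 dia, chamfered, through the whole stack to joint z 30. Two sprung balls inside the lug (joint z 45) grip the pin: it enters freely until about 12 mm short of home, the rest takes a push of about 5 to 7 N. The seated pin's head underside rests here.
- catch (a point): Middle of the orange sprung catch on the white block's +x side, at joint x 19.5, z 66; a twin is on the -x side. Each is a rounded bar 26 long in y, radius 8, sticking out 6.5 from the block's face; it yields inwards up to 4.5.
- seat: Dark steel upper fork plate of the joint, fixed, 40 (x) by 74 (y), 6 thick; origin under its centre, at joint z 50. The home cover's two y walls rest on its top (joint z 56), where it sticks out of the white block to both y sides.
- pin: Steel pin standing in its stand at the start, head up. Origin: centre of the head's underside; z up along the pin. Red plastic cylindrical head 20 dia, 18 high (z 0 to 18); shank 12 dia, 46 long below it (z 0 to -46), the last 7 tapered to 7 dia. 50 g.
- pin_stand: Wooden block 54 x 54 x 50 high, fixed, with a vertical hole 15 dia, the pin's head underside resting on its top. Origin: centre of its underside.
- cover: Blue clip cover, open side down on the bench. Origin: centre of its open underside; z up. Outside 63 by 63, roof top at z 47; inside 57 (x) by 55 (y), roof underside at z 43. Beads inside its two x walls, at z 2.5, leave 49 between them and snap over the orange catches. It fits only with its x along the joint's x, either way round. 60 g.
- rib (a point): Middle of the black grip rib on the cover's roof, at cover z 58, axes as the cover's. The rib is 14 wide (x), 44 long (y), from cover z 47 to 69: pinch it across x from above.
- cover_mouth (a point): Centre of the cover's open underside (same as its origin). Pressed down over the block it meets the catches at joint z about 71, resists with about 10 to 16 N, gives way suddenly near joint z 65, and is home at joint z 56.
- tape: Bystander: green roll of tape lying flat, 90 dia, 24 high, origin under its centre.
- mug: Bystander: white mug 80 dia, 92 high, origin under its centre.
- wrench: Bystander: steel wrench lying on the bench.
- driver: Bystander: screwdriver with orange handle lying on the bench.
- jar: Bystander: jar with black cap, 64 dia, 85 high, origin under its centre.
- carton: Bystander: cardboard carton 90 x 130 x 60 high, origin under its centre.
Not all that is in view belongs to the job. Several things have the shape of the cover; the one meant has the colours described above.

How it is judged (in metres and radians):
On the way, in this order (a step that is already met when the one before it is completed fails the run):
1. the pin is pushed fully home in the joint, its head on the white block (z of pin in the frame of joint between 0.075 and 0.0805 m and horizontal distance between pin and hole_top below 0.004 m and angle between pin's own z axis and vertical below 0.08 rad), for 0.2 s.
2. the cover is snapped fully home, level, over the seated pin (all of step 1 and z of cover in the frame of joint below 0.059 m and horizontal distance between cover and hole_top below 0.005 m and angle between cover's own z axis and vertical below 0.06 rad), for 0.2 s.
At the end, for the whole second after the job is handed in: The pin is upright in the hole with its head within 2.5 mm of the white block; the cover is level (3 degrees) and centred (5 mm), its underside less than 3 mm above the steel fork plate, at rest, and still being pressed onto that plate with 3 to 30 N (all of step 2 and contact force between cover and seat between 3 and 30 N and linear speed of cover below 0.01 m/s); the arm keeps its last pose, push and grip.
It fails at once if a bystander is pushed more than 3 cm (distance of any of tape, mug, wrench, driver, jar, carton from where it was at the start of the episode above 0.03 m).
It fails at once if the cover is rammed onto its seat (over 60 N) (contact force between cover and seat above 60 N).
It also fails if it takes over 61 s, if anything falls off the work surface, if the arm or the gripper's body presses on something with over 40 N, if the wrist force passes 120 N, or if a joint passes its speed limit or range.

## Working session

There is one attempt and no reset: what is moved stays moved. The work goes in short steps, Python scripts to look and compute and a tool call to move; the robot and the scene stay as the last step left them, time stands still between calls to the robot, and variables do not carry over. Pictures are saved under pics/ and viewed, about 8 in all and at most 12, crops included, and the job is handed in when it is done.

Besides the shell and the picture viewer there is one more tool, called after "Emit:" as a command line: name --argument value ..., lists and objects as JSON in quotes. step_arm: Moves the arm, as the interface text tells. Its arguments: {"type":"object","properties":{"plan":{"type":"string"},"grip_force":{"type":"number"}},"required":["plan"]}

```bash
ls; mkdir -p pics; cat > h.py <<'E'
import numpy as np, cv2
from rig import readout, cams, workorder, spotter, ctrl
def cal(n):
    i=cams.camera_info(n); f=192/np.tan(np.radians(i["vfov"])/2)
    return f,i["cx"],i["cy"],cv2.Rodrigues(np.array(i["rvec"],float))[0],np.array(i["tvec"],float).ravel()
def cloud(n,d):
    f,cx,cy,R,t=cal(n); v,u=np.mgrid[:384,:512]
    P=np.stack([(u-cx)*d/f,(v-cy)*d/f,d],-1)
    return (P-t)@R   # world
def ray(n,u,v,z):
    f,cx,cy,R,t=cal(n); C=-R.T@t; r=R.T@np.array([(u-cx)/f,(v-cy)/f,1.])
    return C+r*(z-C[2])/r[2]
def proj(n,p):
    f,cx,cy,R,t=cal(n); q=R@np.array(p,float)+t; return f*q[0]/q[2]+cx,f*q[1]/q[2]+cy
E
python3 - <<'E'
from h import *
ims=[]
for n in("scene","top"):
    im,d=cams.capture(n); np.savez(f"{n}0.npz",im=im,d=d)
    cv2.imwrite(f"pics/{n}0.png",cv2.resize(im[:,:,::-1],(768,576),interpolation=cv2.INTER_CUBIC))
    W=cloud(n,d); print(n,cal(n)[0],-cal(n)[3].T@cal(n)[4])
    for tg in("pin","pin_stand","cover","joint","seat"):
        for r in spotter.regions_of(n,tg)[:4]:
            m=r["pixels"]&(d>0); print(tg,round(r["conf"],2),np.round(r["extent"]),m.sum(),np.round(np.median(W[m],0)) if m.any() else "", np.round(np.percentile(W[m][:,2],98)) if m.any() else "")
print(readout.sense())
print([a for a in dir(ctrl) if a[0]!='_'], ctrl.hold_point_z)
E
```

```text
pics
scene 491.4984581829952 [1375.0270448   673.10313309 1127.83676195]
pin_stand 0.72 [233. 165.  20.  17.] 282 [ 442. -204.   40.] 55.0
cover 0.96 [334. 209.  26.  25.] 576 [419. 190.  46.] 72.0
cover 0.62 [343. 241.  32.  35.] 667 [513. 276.  46.] 72.0
cover 0.57 [370. 193.  31.  26.] 548 [300. 231.  45.] 72.0
joint 0.96 [238. 224.  87.  69.] 2338 [635. -32.  35.] 80.0
joint 0.63 [338. 209.  25.  30.] 561 [421. 191.  46.] 72.0
seat 0.38 [245. 216.  12.   4.] 4 [625.  -1.  56.] 60.0
top 479.22155392688455 [ 334.96973026   19.00973906 1333.2839235 ]
pin 0.51 [348. 243.   7.   8.] 39 [ 421. -215.   68.] 73.0
pin_stand 0.81 [346. 241.  25.  24.] 382 [ 422. -211.   49.] 54.0
cover 0.8 [198. 249.  24.  26.] 582 [399. 181.  47.] 70.0
cover 0.8 [180. 295.  27.  32.] 578 [279. 222.  47.] 70.0
cover 0.77 [166. 215.  30.  27.] 638 [492. 265.  46.] 71.0
cover 0.41 [278. 156. 116.  87.] 3029 [616. -43.  33.] 79.0
joint 0.84 [278. 156. 115.  84.] 2840 [617. -42.  34.] 79.0
seat 0.25 [276. 158. 112.  91.] 2915 [616. -44.  33.] 79.0
{'time_s': 0.6, 'joints': array([-1.49940467e+00,  3.12912949e-01,  1.49768593e+00, -4.00049710e-05,
        1.33101319e+00, -2.23369172e-01]), 'dq': array([ 0.00212714, -0.00186696, -0.00014204, -0.00098466,  0.00136522,
       -0.00077799]), 'tau': array([ 5.35473246e-04, -4.12030292e+01, -2.59833652e+01, -1.27597177e-04,
        6.00183503e-04, -1.38962591e-05]), 'eef_pos': array([ 152.5128319 , -502.36561226,  231.29284985]), 'ee_rot': array([-1.11548998e-05,  9.89158453e-01,  1.46852152e-01, -1.86371090e-05]), 'force': array([-0.25348881, -0.27372201,  0.07181469]), 'wrist_torque': array([ 0.05071357,  0.00995149, -0.05128987]), 'grip_width': 0.9993811141170416}
['PlanningError', 'hold_point_z'] 18.700000000000003
```

View pictures.

View pics/top0.png

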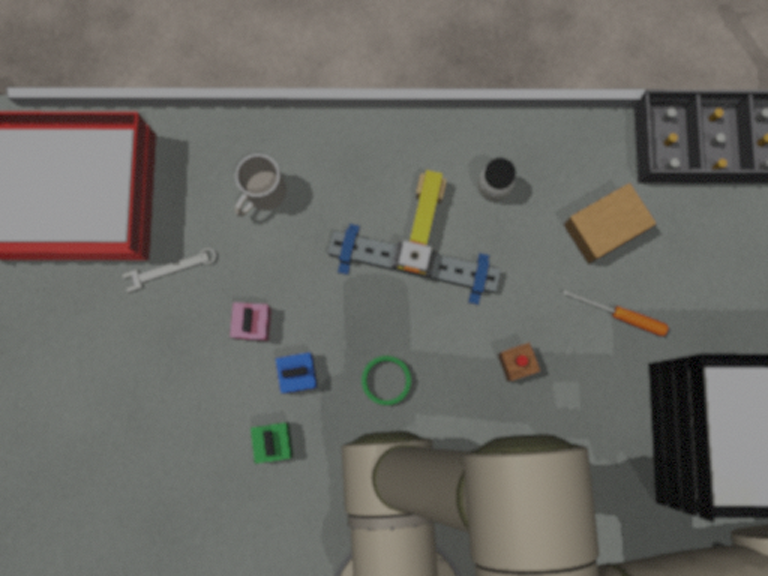

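View pics/scene0.png

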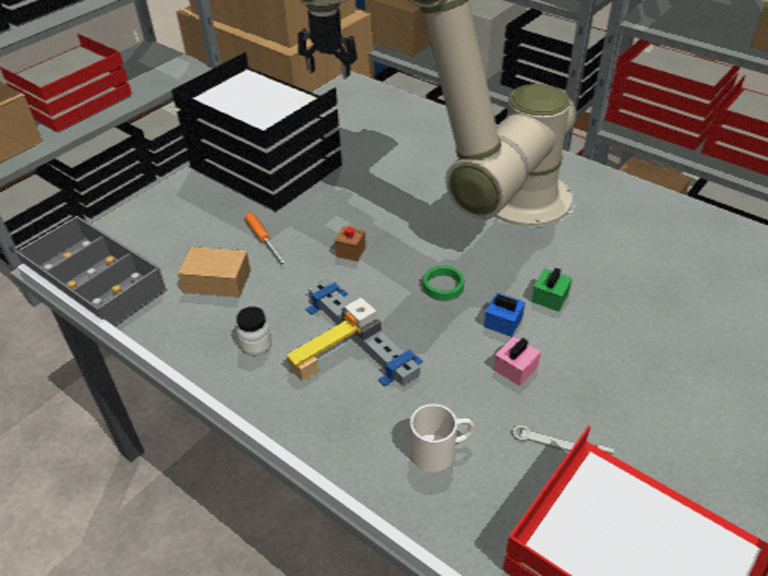

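Candidates for the cover (384×512 top pixels): pink (166,215), blue (198,249), green (180,295). Only the (198,249) one is blue with a black rib. I'll confirm it in a crop while measuring.

```bash
cat > m.py <<'E'
from h import *
def mask(im,kind):
    h,s,v=[x.astype(int) for x in cv2.split(cv2.cvtColor(im,cv2.COLOR_RGB2HSV))]
    return {"blue":(abs(h-110)<15)&(s>120)&(v>50),"red":((h<8)|(h>172))&(s>150)&(v>70),"yellow":(abs(h-29)<6)&(s>150)&(v>80),
     "white":(s<40)&(v>150)}[kind]
E
python3 - <<'E'
from m import *
def win(c,r,w): 
    m=np.zeros((384,512),bool); m[r-w:r+w,c-w:c+w]=1; return m
def rep(name,P):
    r=cv2.minAreaRect(P[:,:2].astype(np.float32)); print("  ",name,len(P),"med",np.round(np.median(P,0),1),"mean",np.round(P.mean(0),1),"rect",np.round(r[0],1),np.round(r[1],1),round(r[2],1))
C={"top":dict(blue=(198,249),red=(348,242),yellow=(285,138),white=(276,171)),
   "scene":dict(blue=(336,209),red=(233,155),yellow=(216,230),white=(240,208))}
for n in C:
    z=np.load(n+"0.npz"); im,d=z["im"],z["d"]; W=cloud(n,d); print(n)
    for k,(c,r) in C[n].items():
        w=34 if k=="yellow" else 24 if k!="red" else 8
        m=mask(im,k)&win(c,r,w)&(d>0)
        vv,uu=np.nonzero(m)
        lo={"blue":40,"red":50,"yellow":40,"white":70}[k]
        P=W[m]; Q=P[P[:,2]>lo]
        if len(Q): rep(k,Q)
        zt={"blue":47,"red":68,"yellow":50,"white":78}[k]
        R=np.array([ray(n,u,v,zt) for u,v in zip(uu,vv)])
        if len(R): rep(k+" ray",R)
        if k=="blue":
            h,s,v=cv2.split(cv2.cvtColor(im,cv2.COLOR_RGB2HSV)); m2=(v<45)&win(c,r,16)&(d>0); Q=W[m2];Q=Q[Q[:,2]>58]; rep("rib",Q)
            vv,uu=np.nonzero(m2); 
        if k=="yellow":
            pts=Q[:,:2]; print("   dir",np.degrees(np.arctan2(*np.linalg.svd(pts-pts.mean(0))[2][0][::-1])))
z=np.load("top0.npz")["im"][:,:,::-1]; s=np.load("scene0.npz")["im"][:,:,::-1]
cr=lambda i,c,r:cv2.resize(i[r-32:r+32,c-32:c+32],(390,390),interpolation=cv2.INTER_CUBIC)
cv2.imwrite("pics/crop.png",cv2.hconcat([cr(z,198,249),cr(z,278,170)]))
E
```

```text
top
   blue 475 med [399.3 183.1  46.5] mean [401.6 183.1  47.3] rect [402.  183.8] [62.9 62.2] 9.9
   blue ray 487 med [399.8 182.7  47. ] mean [401.6 182.5  47. ] rect [402.2 182.6] [62.9 63.8] 10.3
   rib 14 med [401.5 177.7  68.3] mean [402.6 179.6  68.4] rect [400.9 182.9] [ 5.3 32.6] 13.8
   red 52 med [ 423.8 -216.4   67.1] mean [ 423.6 -216.3   66. ] rect [ 424.6 -217.5] [18.8 23.6] 46.6
   red ray 54 med [ 423.8 -216.8   68. ] mean [ 423.6 -216.    68. ] rect [ 422.5 -217. ] [18.4 21.2] 0.2
   yellow 477 med [709.6 -50.8  49.2] mean [707.9 -50.9  49.3] rect [707.3 -51.5] [ 31.6 135.7] 78.5
   yellow ray 477 med [709.1 -50.8  50. ] mean [707.7 -50.9  50. ] rect [706.9 -51.4] [ 31.5 133.9] 78.5
   dir 167.1238135492317
   white 149 med [613.2 -30.   77.2] mean [612.1 -28.3  77.1] rect [612.1 -28.3] [42.3 38.5] 76.0
   white ray 149 med [612.4 -30.   78. ] mean [611.9 -28.3  78. ] rect [611.8 -28.2] [42.3 37.8] 76.0
scene
   blue 247 med [416.3 192.1  48.4] mean [412.7 188.7  48.7] rect [402.4 183.5] [69.8 64.2] 11.8
   blue ray 446 med [428.9 198.3  47. ] mean [427.2 195.8  47
[... 326 characters left out ...]
 ] [37.6 17. ] 40.3
   yellow 380 med [709.7 -51.3  51.1] mean [708.7 -51.1  51. ] rect [706.3 -50.6] [ 37.  140.6] 77.0
   yellow ray 380 med [708.9 -51.8  50. ] mean [708.1 -51.7  50. ] rect [706.5 -49.4] [ 36.7 141.5] 77.1
   dir -12.425916852789038
   white 165 med [608.7 -29.2  79. ] mean [609.6 -28.5  79. ] rect [607.9 -28.6] [53.2 44.8] 76.9Traceback (most recent call last):
  File "<stdin>", line 18, in <module>
  File "h.py", line 11, in ray
    f,cx,cy,R,t=cal(n); C=-R.T@t; r=R.T@np.array([(u-cx)/f,(v-cy)/f,1.])
                ~~~^^^
  File "h.py", line 4, in cal
    i=cams.camera_info(n); f=192/np.tan(np.radians(i["vfov"])/2)
ValueError: time passes only in moves, steps and waits
```

```bash
python3 - <<'E'
import re
from rig import cams
import pickle
pickle.dump({n:{k:v for k,v in cams.camera_info(n).items()} for n in("scene","top")},open("cal.pkl","wb"))
s=open("h.py").read().replace('i=cams.camera_info(n)','i=CI[n]').replace("def cal","import pickle\nCI=pickle.load(open('cal.pkl','rb'))\ndef cal",1)
open("h.py","w").write(s)
import numpy as np,cv2
from h import *
t=np.load("top0.npz"); s=np.load("scene0.npz")
cr=lambda z,c,r,w:cv2.resize(z["im"][r-w:r+w,c-w:c+w,::-1],(384,384),interpolation=cv2.INTER_CUBIC)
a=cv2.hconcat([cr(t,198,249,24),cr(t,276,170,24)]); 
cv2.imwrite("pics/crop.png",a)
b=cv2.hconcat([cr(s,240,208,24),cr(s,233,160,24)]); 
cv2.imwrite("pics/crop2.png",b)
print(CI["top"],CI["scene"])
E
```

```text
{'vfov': 43.66699154959817, 'cx': 257.2935716605136, 'cy': 198.1950250267133, 'rvec': array([ 2.14247456, -2.13522976,  0.16512806]), 'tvec': array([  20.64690935,  538.73136425, 1264.73488658])} {'vfov': 42.6754207274724, 'cx': 258.89223145318255, 'cy': 195.47517974608155, 'rvec': array([ 1.15668986,  2.3611225 , -1.00981267]), 'tvec': array([ 344.31584944, -239.8339076 , 1854.64531808])}
```

View pics/crop.png

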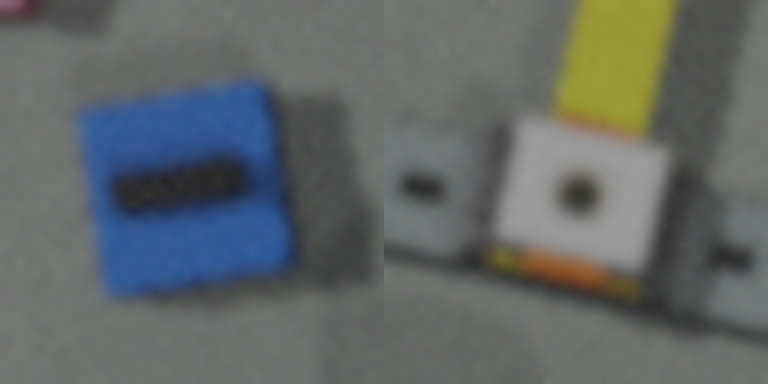

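View pics/crop2.png

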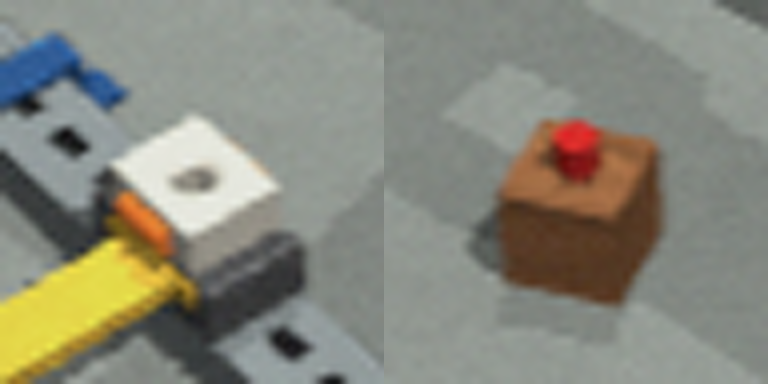

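Blue cover with black rib confirmed at top pixel (198,249). The white block's top is centred at about crop (582,194), and the pin's red head top in the scene crop is at (577,133).

```bash
python3 - <<'E'
from m import *
px=lambda x,y,c,r:((x/8+c-24-.5+.0),(y/8+r-24-.5))
print("hole top",ray("top",*px(195,194,276,170),78),"corners",[np.round(ray("top",*px(x-384,y,276,170),78),1)[:2] for x,y in((518,118),(668,148),(648,270),(495,240))])
print("hole scene",ray("scene",*px(195.5,180,240,208),78),"corners",[np.round(ray("scene",*px(x,y,240,208),78),1)[:2] for x,y in((195,117),(280,187),(195,240),(112,165))])
print("pin scene",ray("scene",*px(193,133,233,160),68))
print("blue")
z=np.load("top0.npz");im,d=z["im"],z["d"];W=cloud("top",d)
# stand brown
h,s,v=[x.astype(int) for x in cv2.split(cv2.cvtColor(im,cv2.COLOR_RGB2HSV))]
m=(h<20)&(s>80); m[:225]=0;m[260:]=0;m[:,:330]=0;m[:,365:]=0
P=W[m]; r=cv2.minAreaRect(P[P[:,2]>45][:,:2].astype(np.float32)); print("stand",r)
for n,(c,rr) in dict(top=(198,249),scene=(336,209)).items():
    z=np.load(n+"0.npz");im,d=z["im"],z["d"];W=cloud(n,d)
    v=im.max(2); w=np.zeros_like(v,bool); w[rr-16:rr+16,c-16:c+16]=1
    mm=(v<60)&w; print(n,"dark",mm.sum())
    vv,uu=np.nonzero(mm&(W[...,2]>52)); R=np.array([ray(n,a,b,69) for a,b in zip(uu,vv)]); print(len(R),R.mean(0),cv2.minAreaRect(R[:,:2].astype(np.float32)))
E
```

```text
hole top [610.2594854  -27.08670524  78.        ] corners [array([636.3,  -6.7]), array([626.1, -57. ]), array([584.4, -50. ]), array([594.5,   1. ])]
hole scene [609.95628669 -28.11298858  78.        ] corners [array([584.2, -49.9]), array([ 5.936e+02, -5.000e-01]), array([634. ,  -8.3]), array([622.9, -58.3])]
pin scene [ 419.8723175  -219.78662859   68.        ]
blue
stand ((387.5920715332031, -110.69332885742188), (53.62416076660156, 279.3935546875), 18.493215560913086)
top dark 53
53 [401.73925615 182.89407235  69.        ] ((401.85345458984375, 182.91465759277344), (9.50190258026123, 37.44947052001953), 9.646468162536621)
scene dark 96
89 [409.80446175 187.75037163  69.        ] ((410.1744384765625, 188.05409240722656), (28.339162826538086, 42.1187744140625), 10.972212791442871)
```

```bash
cat >> h.py <<'E'
def go(x,y,z,yaw):
    s=readout.sense(); w,a,b,c=s["ee_rot"]
    from scipy.spatial.transform import Rotation as Ro
    R=Ro.from_quat([a,b,c,w]).as_matrix(); p=s["eef_pos"]
    y0=np.degrees(np.arctan2(R[1,0],R[0,0]))
    d=R.T@(np.array([x,y,z])-p)/10
    print("t",s["time_s"],"pos",np.round(p,1),"yaw",round(y0,1),"F",np.round(s["force"],1),"g",round(s["grip_width"],3),"-> cm",np.round(d,2),"twist",round((y0-yaw+180)%360-180,1))
E
python3 - <<'E'
from h import *
z=np.load("top0.npz");W=cloud("top",z["d"]);m=np.zeros((384,512),bool);m[236:345,432:]=1;m&=z["d"]>0
P=W[m];print("stack",np.percentile(P,[1,50,99],axis=0))
go(422,-218,231,78); go(422,-218,52,78)
E
```

```text
stack [[ 157.08372228 -571.8601159    -3.5033568 ]
 [ 298.02334221 -481.18925542  193.71316567]
 [ 432.39795399 -455.02032137  232.93397683]]
t 0.6 pos [ 152.5 -502.4  231.3] yaw 16.9 F [-0.3 -0.3  0.1] g 0.999 -> cm [ 3.405e+01 -1.938e+01  3.000e-02] twist -61.1
t 0.6 pos [ 152.5 -502.4  231.3] yaw 16.9 F [-0.3 -0.3  0.1] g 0.999 -> cm [ 34.05 -19.38  17.93] twist -61.1
```

Emit:
step_arm --plan "0 0 -5 0 100; 0 0 -9 0 100; 3 -3 -9 -7 60; 7 -6 -9 -15 60; 11 -8.5 -8 -23 60; 15 -11 -6 -31 60; 19 -13.5 -3 -39 60; 23 -15.5 0 -47 60; 27 -17 4 -55 60; 31 -18.5 7 -61 60" --grip_force 60

```text
time_s: 1.6
eef_pos: [382.7, -244.4, 173.1]
ee_rot: [0.0, 0.776, 0.631, -0.0]
force: [-0.0, -1.2, 0.1]
grip_width: 0.601
```

```bash
python3 -c "
from h import *
go(422,-218,120,78)"
```

```text
t 1.6 pos [ 382.7 -244.4  173.1] yaw 78.2 F [-0.  -1.2  0.1] g 0.601 -> cm [3.39 3.3  5.31] twist 0.2
```

Emit:
step_arm --plan "0 0 3 0 60; 0 0 3 0 60; 0 0 3 0 60"

```text
time_s: 1.9
eef_pos: [381.9, -246.2, 145.0]
ee_rot: [0.0, 0.778, 0.628, -0.0]
force: [-0.6, 0.3, 0.0]
grip_width: 0.601
```

```bash
python3 -c "
from h import *
go(422,-218,100,78)"
```

```text
t 1.9 pos [ 381.9 -246.2  145. ] yaw 77.9 F [-0.6  0.3  0. ] g 0.601 -> cm [3.6  3.33 4.49] twist -0.1
```

Emit:
step_arm --plan "1.8 1.7 2 0 60; 3.6 3.3 4 0 60; 3.6 3.3 5 0 60; 3.6 3.3 5 0 60"

```text
time_s: 2.3
eef_pos: [421.4, -218.1, 94.5]
ee_rot: [0.0, 0.778, 0.628, -0.0]
force: [-0.2, -0.1, -0.0]
grip_width: 0.6
```

```bash
python3 - <<'E'
from h import *
im,d=cams.capture("scene"); go(422,-218,52,78)
cv2.imwrite("pics/s1.png",cv2.resize(im[110:210,183:283,::-1],(600,600),interpolation=cv2.INTER_CUBIC))
t,_=cams.capture("top"); cv2.imwrite("pics/t1.png",cv2.resize(t[200:280,300:400,::-1],(750,600),interpolation=cv2.INTER_CUBIC))
E
```

```text
t 2.35 pos [ 421.5 -218.5   95.2] yaw 77.8 F [-0.6 -0.4  0.5] g 0.6 -> cm [0.06 0.03 4.32] twist -0.2
```

View pics/s1.png

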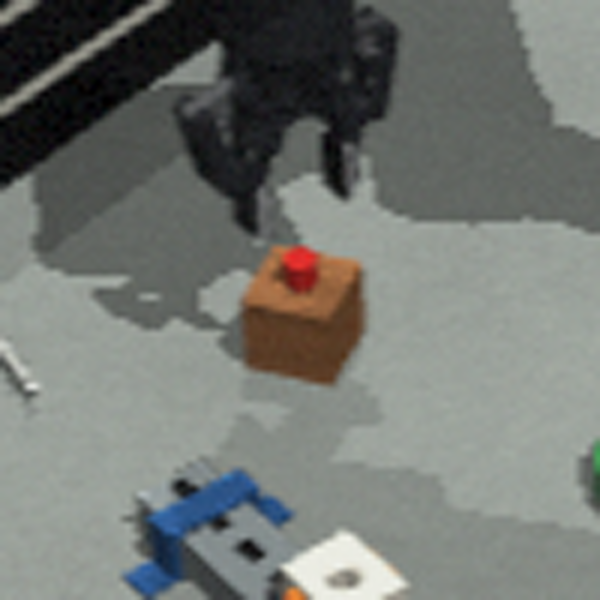

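Fingers straddle the red head (crop 300,268). Descending and gripping.

Emit:
step_arm --plan "0 0 2 0 55; 0 0 3.5 0 50; 0 0 4.2 0 45; 0 0 4.2 0 30; 0 0 4.2 0 10; 0 0 4.2 0 0; 0 0 4.2 0 0; 0 0 4.2 0 0" --grip_force 60

```text
time_s: 3.2
eef_pos: [422.3, -218.2, 53.2]
ee_rot: [0.001, 0.778, 0.629, 0.0]
force: [0.1, -2.0, 6.0]
grip_width: 0.206
```

Emit:
step_arm --plan "0 0 0 0 0; 0 0 0 0 0; 0 0 0 0 0; 0 0 -3 0 0; 0 0 -7 0 0; 0 0 -11 0 0; 0 0 -12 0 0; 0 0 -12 0 0"

```text
time_s: 4.0
eef_pos: [422.0, -217.7, 173.3]
ee_rot: [0.001, 0.778, 0.629, 0.0]
force: [-0.5, 1.0, -1.0]
grip_width: 0.205
```

```bash
python3 - <<'E'
from m import *
go(609.8,-28.5,170,78)
s=readout.sense()["eef_pos"]
im,d=cams.capture("scene"); u,v=[int(round(x)) for x in proj("scene",s)]; print(u,v)
m=mask(im,"red")&(d>0); vv,uu=np.nonzero(m); k=(abs(uu-u)<15)&(abs(vv-v)<15); P=cloud("scene",d)[vv[k],uu[k]]; print(len(P),P.mean(0), uu[k].mean(),vv[k].mean())
cv2.imwrite("pics/s2.png",cv2.resize(im[v-40:v+40,u-40:u+40,::-1],(600,600),interpolation=cv2.INTER_CUBIC))
E
```

```text
t 4.0 pos [ 422.  -217.7  173.3] yaw 77.9 F [-0.5  1.  -1. ] g 0.205 -> cm [22.43 14.4   0.33] twist -0.1
231 128
25 [ 420.91593678 -211.34570174  185.28156261] 232.36 125.04
```

View pics/s2.png

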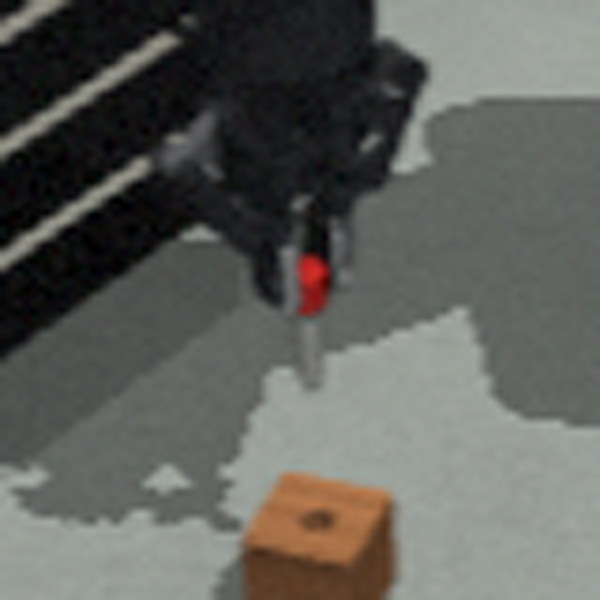

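```bash
python3 - <<'E'
from m import *
im,d=cams.capture("top"); 
f=lambda x,y:(231-40+x/7.5-.5,128-40+y/7.5-.5)
print("tip",ray("scene",*f(312,383),124.5),"shank top",ray("scene",*f(313,322),165), "stand hole",ray("scene",*f(318,519),50))
p=readout.sense()["eef_pos"]; print(p, [proj("scene",(p[0],p[1],z)) for z in(124.5,165)], f(312,383),f(313,322))
E
```

```text
tip [ 417.60188535 -219.84113678  124.5       ] shank top [ 423.14074384 -211.50236815  165.        ] stand hole [ 421.9311056  -218.12315867   50.        ]
[ 421.12562498 -217.00117315  170.92093196] [(np.float64(232.06119666443902), np.float64(139.4033615003788)), (np.float64(231.35326336542008), np.float64(129.5273472887825))] (232.1, 138.56666666666666) (232.23333333333335, 130.43333333333334)
```

```bash
python3 -c "
from h import *
go(609.8,-28.4,171,77.8)"
```

```text
t 4.1 pos [ 421.1 -217.   170.9] yaw 77.9 F [ 0.2  0.5 -0.7] g 0.205 -> cm [ 2.240e+01  1.449e+01 -1.000e-02] twist 0.1
```

Emit:
step_arm --plan "2 1.5 0 0 0; 5.5 3.5 0 0 0; 9 6 0 0 0; 12.5 8 0 0 0; 16 10.5 0 0 0; 19.5 12.5 0 0 0; 21.5 14 0 0 0; 22.4 14.4 0 0 0; 22.4 14.4 0 0 0; 22.4 14.4 0 0 0"

```text
time_s: 5.1
eef_pos: [608.6, -29.4, 171.3]
ee_rot: [-0.001, 0.778, 0.628, -0.001]
force: [-0.4, -0.6, -0.1]
grip_width: 0.198
```

```bash
python3 - <<'E'
from m import *
go(609.8,-28.4,132,77.8)
a,d=cams.capture("scene"); t,dt=cams.capture("top")
u,v=240,190
cv2.imwrite("pics/s3.png",cv2.resize(a[v-40:v+40,u-40:u+40,::-1],(600,600),interpolation=cv2.INTER_CUBIC))
go(609.8,-28.4,132,77.8)
E
```

```text
t 5.1 pos [608.6 -29.4 171.3] yaw 77.9 F [-0.4 -0.6 -0.1] g 0.198 -> cm [0.12 0.1  3.93] twist 0.1
t 5.2 pos [608.8 -29.7 172. ] yaw 77.8 F [ 0.3 -0.7 -1.1] g 0.207 -> cm [0.15 0.08 4.  ] twist 0.0
```

View pics/s3.png

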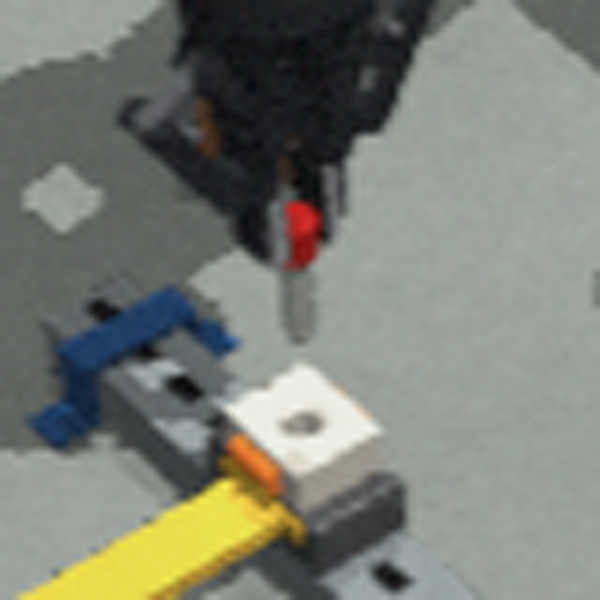

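Emit:
step_arm --plan "0.1 0.1 1.5 0 0; 0.1 0.1 3 0 0; 0.1 0.1 4 0 0; 0.1 0.1 4.5 0 0; 0.1 0.1 5 0 0; 0.1 0.1 5.5 0 0; 0.1 0.1 5.5 0 0"

```text
time_s: 5.9
eef_pos: [610.4, -28.0, 116.7]
ee_rot: [-0.0, 0.778, 0.629, -0.0]
force: [-0.7, -0.2, -0.5]
grip_width: 0.2
```

Emit:
step_arm --plan "0 0 0.7 0 0; 0 0 1.4 0 0; 0 0 2 0 0; 0 0 2.2 0 0; 0 0 2.2 0 0"

```text
time_s: 6.4
eef_pos: [610.5, -27.9, 94.7]
ee_rot: [-0.0, 0.778, 0.629, -0.0]
force: [-0.0, -0.8, -0.1]
grip_width: 0.204
```

Emit:
step_arm --plan "0 0 0.3 0 0; 0 0 0.6 0 0; 0 0 0.9 0 0; 0 0 1.1 0 0; 0 0 1.2 0 0; 0 0 1.3 0 0; 0 0 1.3 0 0"

```text
time_s: 7.1
eef_pos: [610.5, -28.0, 81.8]
ee_rot: [-0.0, 0.778, 0.629, -0.0]
force: [-0.1, -2.7, 0.3]
grip_width: 0.201
```

Emit:
step_arm --plan "0 0 0.1 0 0; 0 0 0.2 0 0; 0 0 0.2 0 0"

```text
time_s: 7.4
eef_pos: [610.7, -28.0, 81.2]
ee_rot: [0.0, 0.778, 0.629, 0.0]
force: [-4.9, -1.7, 10.4]
grip_width: 0.203
```

Emit:
step_arm --plan "0 0 0.1 0 0; 0 0 0.15 0 0; 0 0 0.15 0 0; 0 0 0.15 0 0"

```text
time_s: 7.8
eef_pos: [610.8, -28.0, 81.1]
ee_rot: [0.001, 0.778, 0.629, 0.0]
force: [-8.8, -1.1, 20.4]
grip_width: 0.202
```

Emit:
step_arm --plan "0 0 -0.2 0 0; 0 0 -0.3 0 10; 0 0 -0.3 0 40; 0 0 -0.3 0 40; 0 0 -0.3 0 45; 0 0 -2 0 45; 0 0 -6 0 45; 0 0 -10 0 45; 0 0 -11 0 45"

```text
time_s: 8.7
eef_pos: [612.1, -28.0, 193.3]
ee_rot: [0.003, 0.778, 0.629, 0.002]
force: [0.8, -0.8, -0.3]
grip_width: 0.454
```

```bash
python3 - <<'E'
from m import *
go(402.2,183.2,180,100.2)
E
```

```text
t 8.7 pos [612.1 -28.  193.3] yaw 77.9 F [ 0.8 -0.8 -0.3] g 0.454 -> cm [ 16.25 -24.96   1.15] twist -22.3
```

Emit:
step_arm --plan "1 -2 0 0 45; 3 -5 0 -3 45; 5.5 -8.5 0 -6 45; 8 -12 0 -9 45; 10.5 -16 0 -12 45; 13 -20 0 -16 45; 15 -23 0 -19 45; 16.2 -24.9 0 -22 45; 16.2 -24.9 1 -22.3 45; 16.2 -24.9 1 -22.3 45"

```text
time_s: 9.7
eef_pos: [400.6, 182.7, 177.4]
ee_rot: [-0.001, 0.641, 0.767, -0.001]
force: [-0.3, -0.3, -0.3]
grip_width: 0.453
```

```bash
python3 - <<'E'
from m import *
a,d=cams.capture("scene"); go(402.2,183.2,120,100.2)
W=cloud("scene",d); m=mask(a,"red")&(d>0); m[:180]=0;m[225:]=0;m[:,:225]=0;m[:,260:]=0
vv,uu=np.nonzero(m); print(len(vv),W[m].mean(0),W[m][:,2].max(),"exp top centre 96:",proj("scene",(610.3,-28.2,96)),"head mid",proj("scene",(610.3,-28.2,87)),"px",uu.mean(),vv.mean(),vv.min(),vv.max())
L=cv2.resize(a[168:248,200:280,::-1],(400,400),interpolation=cv2.INTER_CUBIC);R=cv2.resize(a[150:230,295:375,::-1],(400,400),interpolation=cv2.INTER_CUBIC)
cv2.imwrite("pics/s4.png",cv2.hconcat([L,R]))
E
```

```text
t 9.75 pos [401.2 182.4 177.9] yaw 100.1 F [ 0.9  0.  -0.2] g 0.446 -> cm [0.06 0.12 5.79] twist -0.1
38 [612.21212775 -25.62426965  94.28820784] 102.04715069280596 exp top centre 96: (np.float64(239.56333787063807), np.float64(201.80737824587345)) head mid (np.float64(239.70319544421173), np.float64(203.93904174143196)) px 239.8421052631579 202.94736842105263 199 207
```

View pics/s4.png

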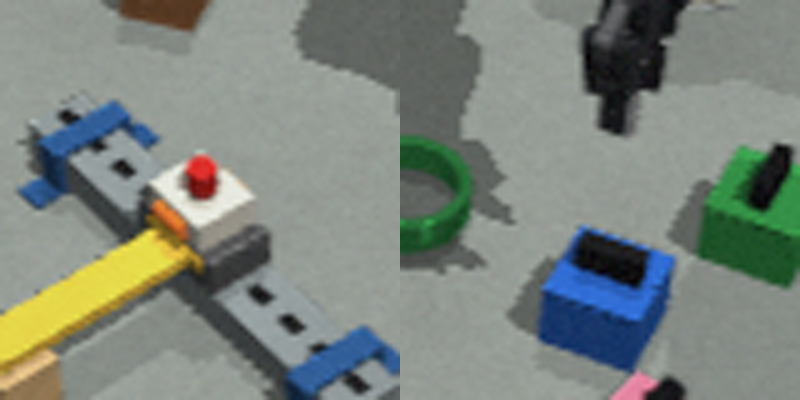

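Pin is seated with its head on the block (left crop, 201,175). Now the cover.

Emit:
step_arm --plan "0.05 0.1 3 0 45; 0.05 0.1 6 0 45; 0.05 0.1 9 0 45; 0.05 0.1 11.5 0 45; 0.05 0.1 12.6 0 45; 0.05 0.1 12.6 0 30; 0.05 0.1 12.6 0 15; 0.05 0.1 12.6 0 0; 0.05 0.1 12.6 0 0; 0.05 0.1 12.6 0 0" --grip_force 100

```text
time_s: 10.75
eef_pos: [402.8, 183.5, 53.6]
ee_rot: [0.001, 0.641, 0.767, 0.001]
force: [1.2, -0.1, 5.0]
grip_width: 0.133
```

Emit:
step_arm --plan "0 0 0 0 0; 0 0 0 0 0; 0 0 0 0 0"

```text
time_s: 11.05
eef_pos: [402.9, 183.5, 53.5]
ee_rot: [0.001, 0.642, 0.767, 0.001]
force: [1.1, 0.1, 7.4]
grip_width: 0.131
```

Emit:
step_arm --plan "0 0 -1 0 0; 0 0 -3 0 0; 0 0 -7 0 0; 0 0 -11 0 0; 0 0 -13 0 0; 0 0 -13 0 0; 0 0 -13 0 0"

```text
time_s: 11.75
eef_pos: [401.6, 183.4, 182.4]
ee_rot: [-0.0, 0.641, 0.767, -0.0]
force: [-0.6, -0.6, -0.6]
grip_width: 0.13
```

```bash
python3 - <<'E'
from m import *
a,d=cams.capture("scene"); go(610.3,-28.2,182,77.8); p=readout.sense()["eef_pos"]
u,v=[int(round(x)) for x in proj("scene",p)]
cv2.imwrite("pics/s5.png",cv2.resize(a[v-40:v+40,u-40:u+40,::-1],(600,600),interpolation=cv2.INTER_CUBIC)); print(u,v)
t,dt=cams.capture("top"); W=cloud("top",dt); m=mask(t,"blue")&(dt>0); m[:,:150]=0
u,v=[int(round(x)) for x in proj("top",p)]; k=np.zeros_like(m);k[v-30:v+30,u-30:u+30]=1; P=W[m&k];P=P[P[:,2]>100]
print(len(P),P.mean(0) if len(P) else 0)
W=cloud("scene",d); u,v=[int(round(x)) for x in proj("scene",p)]; k=np.zeros_like(m);k[v-5:v+40,u-25:u+25]=1; P=W[mask(a,"blue")&k&(d>0)]; P=P[P[:,2]>100]; print(len(P),P.mean(0),P.min(0),P.max(0),cv2.minAreaRect(P[:,:2].astype(np.float32)))
go(610.3,-28.2,182,77.8)
E
```

```text
t 11.8 pos [401.4 183.3 181.8] yaw 100.2 F [-0.1 -0.4 -1.6] g 0.136 -> cm [-24.51  16.82  -0.06] twist 22.4
341 171
0 0
475 [418.65995253 193.06104859 163.38802669] [364.9583715  153.29249351 128.31959276] [439.95168851 219.91099704 198.7263455 ] ((402.6670227050781, 185.04110717773438), (68.06246948242188, 61.15180969238281), 10.664076805114746)
t 11.85 pos [401.3 183.3 181.5] yaw 100.2 F [-0.6 -1.   0.3] g 0.137 -> cm [-24.51  16.83  -0.09] twist 22.4
```

View pics/s5.png

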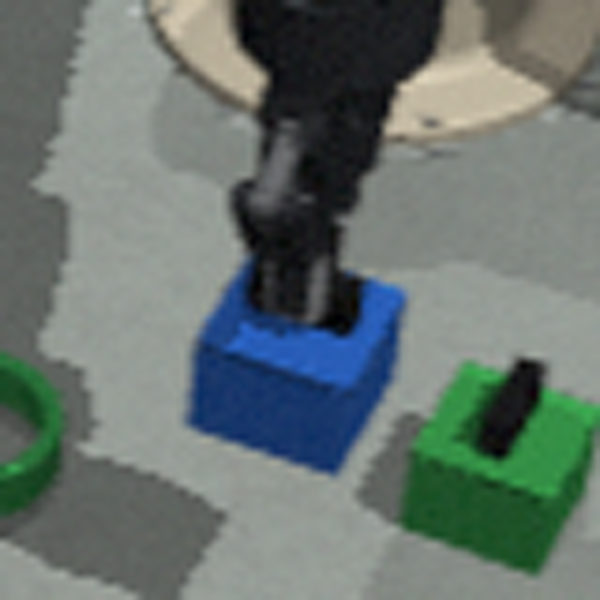

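```bash
python3 -c "
from h import *
go(610.2,-28.9,165,77.7)"
```

```text
t 11.85 pos [401.3 183.3 181.5] yaw 100.2 F [-0.6 -1.   0.3] g 0.137 -> cm [-24.58  16.81   1.61] twist 22.5
```

Emit:
step_arm --plan "-1 0.5 0 0 0; -3.5 2 0 3 0; -6.5 4 0 6 0; -10 6.5 0 9 0; -13.5 9 0 12 0; -17 11.5 0 15 0; -20.5 14 0 18 0; -23.5 16 0 21 0; -24.5 16.8 0 22.4 0; -24.5 16.8 0 22.4 0"

```text
time_s: 12.85
eef_pos: [611.2, -30.1, 180.9]
ee_rot: [-0.001, 0.779, 0.627, -0.001]
force: [-0.3, -0.5, -0.2]
grip_width: 0.13
```

Emit:
step_arm --plan "0 0 0 0 0; 0 0 0 0 0"

```text
time_s: 13.05
eef_pos: [610.2, -27.4, 182.5]
ee_rot: [-0.0, 0.778, 0.628, -0.0]
force: [1.3, -0.3, -0.4]
grip_width: 0.132
```

```bash
python3 - <<'E'
from m import *
a,d=cams.capture("scene"); go(610.2,-28.9,150,77.7); p=readout.sense()["eef_pos"]
u,v=[int(round(x)) for x in proj("scene",p)]
cv2.imwrite("pics/s6.png",cv2.resize(a[v-30:v+50,u-40:u+40,::-1],(600,600),interpolation=cv2.INTER_CUBIC)); print(u,v)
W=cloud("scene",d); k=np.zeros((384,512),bool);k[v-5:v+40,u-25:u+25]=1; P=W[mask(a,"blue")&k&(d>0)]; P=P[P[:,2]>100]; print(len(P),P.mean(0),cv2.minAreaRect(P[:,:2].astype(np.float32)))
E
```

```text
t 13.1 pos [610.2 -27.4 182.7] yaw 77.9 F [-0.2  0.8 -0.1] g 0.131 -> cm [-0.15  0.03  3.27] twist 0.2
238 180
543 [623.01292871 -15.74904521 163.20110345] ((610.89208984375, -26.4132080078125), (68.8813247680664, 68.37899780273438), 78.6148452758789)
```

View pics/s6.png

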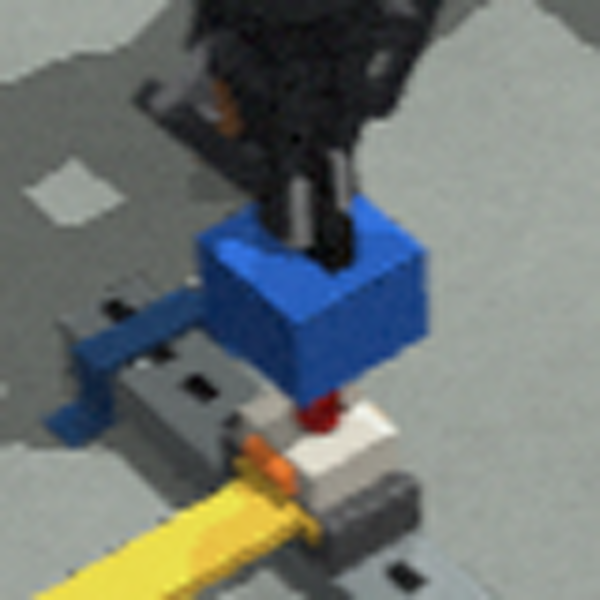

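Cover is level above the head. Shifting by 1.5 mm and lowering to just above the block top.

Emit:
step_arm --plan "-0.15 0 0.5 0 0; -0.15 0 1.5 0 0; -0.15 0 2.5 0 0; -0.15 0 3.5 0 0; -0.15 0 4.3 0 0; -0.15 0 4.7 0 0; -0.15 0 4.7 0 0; -0.15 0 4.7 0 0"

```text
time_s: 13.9
eef_pos: [610.6, -29.5, 135.9]
ee_rot: [0.0, 0.778, 0.628, 0.0]
force: [-0.1, -0.6, -0.8]
grip_width: 0.132
```

Emit:
step_arm --plan "0 0 0.3 0 0; 0 0 0.6 0 0; 0 0 0.8 0 0; 0 0 0.8 0 0"

```text
time_s: 14.3
eef_pos: [610.3, -29.5, 127.3]
ee_rot: [-0.0, 0.778, 0.628, -0.0]
force: [-0.1, -0.5, -0.4]
grip_width: 0.129
```

Emit:
step_arm --plan "0 0 0.1 0 0; 0 0 0.2 0 0; 0 0 0.3 0 0; 0 0 0.3 0 0"

```text
time_s: 14.7
eef_pos: [610.4, -29.5, 124.5]
ee_rot: [-0.0, 0.778, 0.628, -0.0]
force: [-0.1, 0.8, -0.3]
grip_width: 0.132
```

Emit:
step_arm --plan "0 0 0.1 0 0; 0 0 0.2 0 0; 0 0 0.2 0 0"

```text
time_s: 15.0
eef_pos: [610.8, -29.6, 123.8]
ee_rot: [0.001, 0.778, 0.628, 0.0]
force: [-1.9, 1.2, 6.0]
grip_width: 0.135
```

Catches met at TCP z≈124, as predicted. Pressing on slowly.

Emit:
step_arm --plan "0 0 0.1 0 0; 0 0 0.15 0 0; 0 0 0.2 0 0; 0 0 0.2 0 0"

```text
time_s: 15.4
eef_pos: [611.2, -29.6, 122.7]
ee_rot: [0.001, 0.778, 0.628, 0.001]
force: [-2.0, 0.2, 11.4]
grip_width: 0.135
```

Emit:
step_arm --plan "0 0 0.1 0 0; 0 0 0.15 0 0; 0 0 0.2 0 0; 0 0 0.2 0 0"

```text
time_s: 15.8
eef_pos: [611.1, -29.6, 120.4]
ee_rot: [0.001, 0.778, 0.628, 0.001]
force: [-2.5, 1.1, 10.1]
grip_width: 0.129
```

Emit:
step_arm --plan "0 0 0.1 0 0; 0 0 0.2 0 0; 0 0 0.3 0 0; 0 0 0.3 0 0"

```text
time_s: 16.2
eef_pos: [610.5, -29.5, 115.7]
ee_rot: [0.0, 0.778, 0.628, 0.0]
force: [-1.3, 0.3, 1.0]
grip_width: 0.138
```

Emit:
step_arm --plan "0 0 0.1 0 0; 0 0 0.2 0 0; 0 0 0.3 0 0; 0 0 0.3 0 0"

```text
time_s: 16.6
eef_pos: [610.1, -29.4, 111.6]
ee_rot: [-0.001, 0.778, 0.628, -0.0]
force: [1.2, -0.4, -8.9]
grip_width: 0.133
```

Snapped through (the force is now pulling down). Easing onto the seat.

Emit:
step_arm --plan "0 0 0.05 0 0; 0 0 0.1 0 0; 0 0 0.1 0 0; 0 0 0.1 0 0"

```text
time_s: 17.0
eef_pos: [610.2, -29.4, 111.3]
ee_rot: [-0.0, 0.778, 0.628, -0.0]
force: [2.1, -0.5, -8.0]
grip_width: 0.133
```

Emit:
step_arm --plan "0 0 0.05 0 0; 0 0 0.1 0 0; 0 0 0.1 0 0; 0 0 0.1 0 0"

```text
time_s: 17.4
eef_pos: [610.4, -29.5, 110.6]
ee_rot: [-0.0, 0.778, 0.628, -0.0]
force: [0.4, 0.2, -6.1]
grip_width: 0.134
```

Emit:
step_arm --plan "0 0 0.05 0 0; 0 0 0.1 0 0; 0 0 0.1 0 0; 0 0 0.1 0 0"

```text
time_s: 17.8
eef_pos: [610.6, -29.5, 110.0]
ee_rot: [0.0, 0.778, 0.628, 0.0]
force: [-1.3, 0.3, -2.7]
grip_width: 0.133
```

Emit:
step_arm --plan "0 0 0.05 0 0; 0 0 0.1 0 0; 0 0 0.1 0 0; 0 0 0.1 0 0"

```text
time_s: 18.2
eef_pos: [610.9, -29.6, 109.5]
ee_rot: [0.001, 0.778, 0.628, 0.001]
force: [-1.6, 0.8, 6.3]
grip_width: 0.132
```

Emit:
step_arm --plan "0 0 0.05 0 0; 0 0 0.05 0 0; 0 0 0.05 0 0; 0 0 0.05 0 0"

```text
time_s: 18.6
eef_pos: [610.9, -29.6, 109.5]
ee_rot: [0.001, 0.778, 0.628, 0.001]
force: [-2.3, 1.3, 9.2]
grip_width: 0.134
```

```bash
python3 - <<'E'
from m import *
a,d=cams.capture("scene"); p=readout.sense(); print(p["force"],p["eef_pos"],p["ee_rot"])
u,v=240,205
cv2.imwrite("pics/s7.png",cv2.resize(a[v-40:v+40,u-40:u+40,::-1],(600,600),interpolation=cv2.INTER_CUBIC))
for q in ((0,0,56),(31.5,31.5,56),(31.5,-31.5,56),(31.5,31.5,103),(31.5,-31.5,103),(-31.5,31.5,103)):
    c,s=np.cos(np.radians(-12.3)),np.sin(np.radians(-12.3)); x=610.3+c*q[0]-s*q[1]; y=-28.2+s*q[0]+c*q[1]
    U=proj("scene",(x,y,q[2])); print(q,[round((U[0]-200+.5)*7.5),round((U[1]-165+.5)*7.5)])
E
```

```text
[-2.6434976   0.47717982  9.83218727] [610.9206191  -29.56986834 109.48709248] [7.60956392e-04 7.78262707e-01 6.27938087e-01 5.81893746e-04]
(0, 0, 56) [305, 350]
(31.5, 31.5, 56) [291, 431]
(31.5, -31.5, 56) [196, 344]
(31.5, 31.5, 103) [285, 348]
(31.5, -31.5, 103) [188, 261]
(-31.5, 31.5, 103) [412, 273]
```

View pics/s7.png

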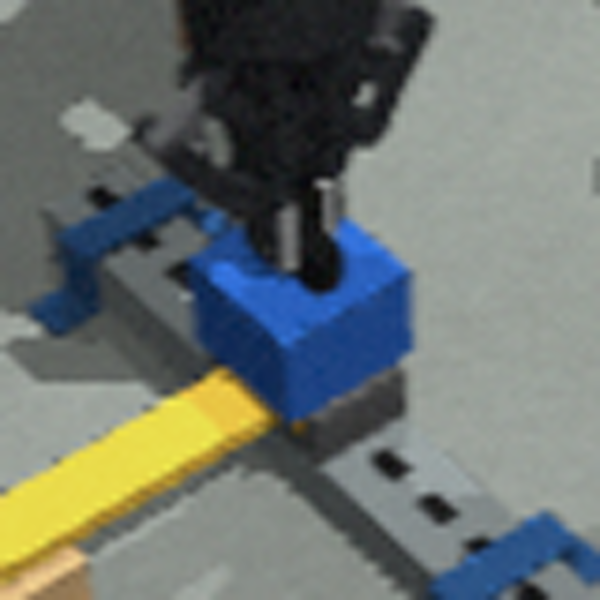

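```bash
python3 -c "
from h import *
print(readout.sense()['force']); print(workorder.finish_job())"
```

```text
[-2.6434976   0.47717982  9.83218727]
the job is handed in; nothing more can be done
None
```

The pin and the blue cover are both home in the joint. I handed the job in at about 18.7 s with the arm still gripping the rib and pressing down at about 9.8 N. The hand-in gives no verdict, so what follows is from my own checks.

- **Pin:** It met a firm stop at 20 N of push, at TCP z 81.1 where I expected 81.2. The camera then showed the head resting on the white block, within about 1 px of where it should be. I did not see the 5 to 7 N detent force on the way in; the only readings were taken after each move.
- **Cover:** It met the catches at about z 71, as expected, and pushed back with up to 11 N before snapping through. It then went to a hard stop at TCP z 109.5, which puts its underside at joint z 56, the home height. The tool stayed level (tilt about 0.1°).
- **Disagreement:** In the last picture the cover's lower front corner sat about 1.5 px higher than predicted, which could be up to about 6 mm. The roof corners matched within about 0.5 px. I put this down to image blur, because the height and the force both showed the cover home.
- **Bystanders:** The arm kept clear of them; I did not measure their positions again at the end.

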